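# Release the ratchet stay and shut the larder box

### The job

The lid of the wooden larder box is propped open on its toothed ratchet stay and bears on the catch, whose nose is hooked under a tooth. Free the catch and flip it right over towards the front of the box, out of the teeth, while the lid is still up; then lower the lid gently until it is fully shut and let go. Leave the jars in the box and the things around it standing where they are.

Things in the scene. Friction and masses are not known exactly. Their poses are not given: they have to be found in the camera images.
- larder_box: wooden box, 190 deep (x) x 300 wide (y) x 125 high, open on top, does not move. Origin: centre of its underside; its front looks along its own -x, towards the robot. Inner floor 16 mm up, walls 10 mm thick. The ratchet stay is just inside its right-hand (-y) wall.
- box_lid (a joint): lid angle, rad: 0 fully shut (level on the rim), grows as its front edge rises, stop at 1.13. A 15 mm board, 192 mm from hinge to front edge. At the start about 0.97, in the top notch of the stay; pressed down there, it is held by the catch. It overhangs the catch, which a tool can reach only with its upper end leaning 30 to 45 degrees towards the front of the box.
- lid_hinge (a point): middle of the lid's hinge axis, which runs along the box's y at the top of its back wall (x = +95 mm, z = 125 mm in the box's frame). The hinge is stiff (0.9 N m, more than the lid's weight of 0.44 to 0.72 kg): the lid stays wherever it is left; moving it takes about 1 to 8 N at the pull bar.
- lid_bar (a point): middle of the round steel pull bar on the lid's front edge: 12 mm thick, 98 mm long along the box's y, 228 mm from the hinge axis, 30 mm clear of the lid's edge; 133 mm above the worktop when shut. Can be pinched from above (one finger in front, one between bar and lid); it turns between the fingers as the lid swings. x of this point runs to the hinge along the lid, z out of its top.
- catch (a joint): angle of the steel catch (ratchet pawl), rad: 0 engaged, leaning back with its nose in the teeth of the quadrant under the lid; grows as it is flipped to the front; 1.45 flipped over, on its stop. A gravity pawl: let go below 0.2 it falls back into the teeth, beyond 0.5 it falls forward and stays over.
- catch_pivot (a point): pivot of the catch, axis along the box's y (x = +11 mm, z = 77 mm in the box's frame). Each tooth has a 3 mm down-turned lip: while the lid sits low on the catch, the nose is hooked behind the lip and the catch yields a few mm and no more, however hard it is pulled. It is free once the lid is raised by about 0.09 rad (20 mm at the pull bar) or more, and then moves with under 1 N.
- catch_bar (a point): middle of the catch's finger bar: round, 9 mm thick, along the box's y, free for 18 mm to either side of this point; 59 mm from the pivot axis; engaged, it is 10 mm above the rim and 74 mm in front of the hinge axis. Pull it from behind, or pinch it, to swing it over to the front. 50 mm of free space behind it (towards the hinge).
- honey_jar_mid (a point): honey jar, 64 x 68 x 84 high, standing in the box, in its left half; point half-way up
- salt_shaker_mid (a point): salt shaker, 44 dia x 90 high, standing in the middle of the box; point half-way up
- canister_tea_mid (a point): cream lidded canister, 102 dia x 140 high, on the worktop at the left; point half-way up
- pepper_mill_mid (a point): dark wooden pepper mill, 58 dia x 170 high, on the worktop at the left front; point half-way up
- wooden_spoon_mid (a point): wooden spoon, 300 mm long, lying on the cork mat at the right; point at its middle

How it is judged:
By the outcome, as a careful person would: the job done as asked, in the order asked, and still so for the second after the job is handed in, with the robot touching nothing.
It also fails if it takes over 61 s, if anything falls off the work surface, if the arm or the gripper's body presses on something with over 40 N, if the wrist force passes 120 N, or if a joint passes its speed limit or range.

### The arm

A 7-joint arm with a two-finger parallel gripper is mounted at the origin on a cart in front of the work surface, level with it; the furniture and walls round the work are solid. World frame = base frame: x ahead of the robot, y to its left, z up, the work surface at z = 0. Lengths are in m, angles in rad, forces in N, time in s.
With the tool pointing down it reaches from about 0.425 to 0.8 m from the base axis. Payload 8.3 kg.
Tool frame: the origin (TCP) lies midway between the tips of the shut fingers; the grasp point (between the pads) lies 19 mm behind it; z points along the fingers, y is the line along which they close (so a half turn about z gives the same grasp; the last joint's range is limited). The gripper opens to 85 mm and grips with 20 to 120 N. Pads are 22 mm wide; open, the fingers measure 114 mm over their backs; the gripper's body (76 mm by 85 mm) begins 54 mm behind the grasp point. The pads swing forward as they close: fully open they stand 13 mm farther back than shut.
Start: joints at [1.195, 0.383, 0.016, 1.37, -0.006, 1.388, -0.046], TCP at [0.192, -0.595, 0.231] pointing down, gripper open.
Joint ranges: [-2.95, 2.95], [-0.25, 2.06], [-1.52, 1.56], [0.18, 2.33], [-1.44, 4.58], [0.02, 2.06], [-3.01, 3.01]. Speed limits (rad/s): [2.39, 2.39, 3.01, 3.01, 3.14, 3.14, 3.14].

### API

Orientations are given as a unit quaternion [w, x, y, z].
In Python, from rig import env, cams gives the robot as it stands. The module is installed in compiled form; this text tells all that it offers.
- The arm moves only by the tool step_arm, never from a script. Its argument "motion" is one flat list of numbers, 5 for each row, row after row: the opening, from 0 (shut) to 1 (fully open), then the shift along the tool's x, y, z in mm, then the turn about the tool's z in degrees. A call has 1 to 8 rows; each row shifts and turns the commanded pose from where the row before left it, along the tool's axes as they then stand; what a row does not reach is not made up. A row lasts 1/10 s, in which the tool goes at most 50 mm and 8.59 degrees, less where a joint would pass 70% of its speed; a pose out of reach is approached as far as the arm can. A call is refused whole if a number of a shift passes 50 or a number of a turn 8.59, either way. A call with a gripper value outside its range is refused whole. The fingers move at their own pace and stop on an object; "newtons" is the grip in N (left out, the last holds). Time passes only in rows, so rows that do not move let the fingers close. It gives the time, the measured TCP pose, the force, the opening and the grip force at its end, in the units of the state.
- env.state(): the state, without advancing time (a new reading comes with each control period).
- cams.get_image(name): name is "side" or "top" or "wrist"; returns (picture, depth): 400x640x3 uint8, red, green, blue; 400x640 float32, m along the optical axis (not along the pixel's ray), 0 where there is no reading.
- cams.camera_model(name): a dict with "camera_matrix" (3x3 intrinsics, pixels), "k1" (the pictures are not rectified: a ray, as slopes to the right and down, at radius r is drawn at 1 + k1 r^2 times it, then the intrinsics apply), "R" (3x3) and "t" (3): a world point X has camera coordinates R X + t; the wrist camera has in their place "hand_eye" (4x4, takes a point from camera to tool coordinates, whose origin is the TCP and whose axes are the flange's). Camera axes: x right, y down, z forward; pixel columns grow to the right and rows downward; lengths in m; the calibration is good to about 2 mm. A picture is of the moment at which its call begins: read the wrist's pose just before it. camera_model takes no time and is no camera call.
- env.job_done(): hands the job in; it is judged then, once.
The state is a dict: "t": time; "joints": joint angles; "qd": joint speeds; "joint_efforts": joint torques, N m; "tcp_pos": TCP position; "ee_rot": TCP orientation; "ft_force": force on the tool from outside, world axes, zero at the start; "torque": the same for the moment, N m; "finger_gap": opening from 0.0 (shut) to 1.0 (fully open); "finger_force": force on a finger pad.
Only numpy, scipy, OpenCV 4.12 (cv2) and the standard library are available. Lean on these libraries where they do the work, as an engineer would, in place of code of your own. Each camera call takes 0.05 s, during which the arm holds its last target. There are 200 camera calls.

## Working session

There is one attempt and no reset: what is moved stays moved. The work goes in short steps, Python scripts to look and compute and a tool call to move; the robot and the scene stay as the last step left them, time stands still between calls to the robot, and variables do not carry over. Pictures are saved under pics/ and viewed, at most 10 in all, crops included, and the job is handed in when it is done.

Besides the shell and the picture viewer there is one more tool, called after "Request:" by a JSON object that holds its "api" and its "payload". step_arm: Moves the arm, as the interface text tells. Its arguments: {"type":"object","properties":{"motion":{"type":"array","items":{"type":"number"}},"newtons":{"type":"number"}},"required":["motion"]}

```bash
mkdir -p pics; ls; python3 - <<'E'
from rig import env, cams
import cv2, numpy as np
s=env.state(); print(s)
for n in ("side","top"):
    im,d=cams.get_image(n); cv2.imwrite(f"pics/{n}0.png",im[:,:,::-1]); np.save(f"{n}0.npy",d)
    print(n,cams.camera_model(n))
print(cams.camera_model("wrist"))
E
```

```text
pics
{'t': 0.0, 'joints': array([ 1.19510315,  0.384268  ,  0.01635253,  1.37116378, -0.00631678,
        1.38822173, -0.04652321]), 'qd': array([-0.00042066,  0.0003614 ,  0.00049636,  0.00068661, -0.00062428,
        0.00075037,  0.00243749]), 'joint_efforts': array([-3.42173680e-04, -6.27614307e+01,  8.43306072e-01, -3.71821976e+01,
        1.61780021e-02,  1.41614804e-02, -1.06526031e-05]), 'tcp_pos': array([ 0.19221568, -0.59416618,  0.23025575]), 'ee_rot': array([-9.92811582e-04,  9.87789999e-01,  1.55788017e-01, -1.63738660e-04]), 'ft_force': array([-0.36647319, -0.55371819,  0.84671536]), 'torque': array([0.0540717 , 0.02057637, 0.07869246]), 'finger_force': 0.0, 'finger_gap': 0.9992507082740537}
side {'camera_matrix': array([[460.39437841,   0.        , 321.79748233],
       [  0.        , 460.39437841, 198.31422947],
       [  0.        ,   0.        ,   1.        ]]), 'k1': -0.007849279252678143, 'R': array([[ 0.9921185 , -0.1252305 ,  0.00426658],
       [-0.05635527, -0.47635988, -0.8774425 ],
       [ 0.11191499,  0.8702865 , -0.47966285]]), 't': array([-0.57035093,  0.
[... 284 characters left out ...]
    [-0.89985092,  0.11020273, -0.42204701],
       [ 0.41793209, -0.05923646, -0.90654498]]), 't': array([0.02071997, 0.58360625, 1.37838116])}
{'camera_matrix': array([[357.98875714,   0.        , 320.40199942],
       [  0.        , 357.98875714, 193.82809496],
       [  0.        ,   0.        ,   1.        ]]), 'k1': -0.022661989387664595, 'hand_eye': array([[-2.02362714e-04, -9.52811182e-01, -3.03563521e-01,
         7.72421226e-02],
       [ 9.99999975e-01, -2.22047845e-04,  3.03296037e-05,
        -1.43479793e-03],
       [-9.63040112e-05, -3.03563507e-01,  9.52811203e-01,
        -1.42795027e-01],
       [ 0.00000000e+00,  0.00000000e+00,  0.00000000e+00,
         1.00000000e+00]])}
```

View pics/side0.png

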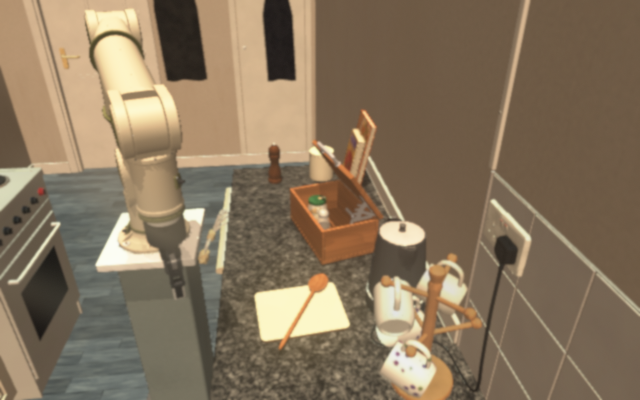

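View pics/top0.png

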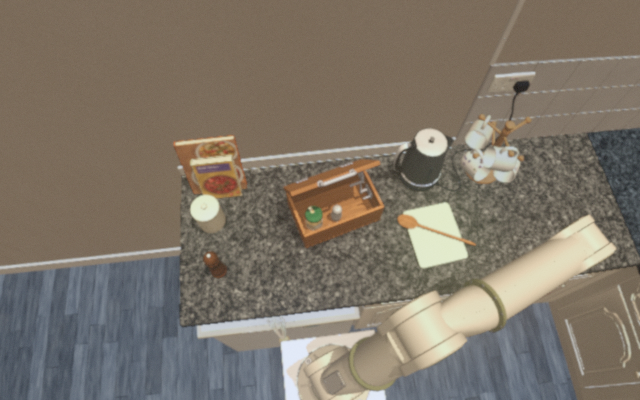

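The side view shows the box at (335,220) with its lid open. The top view shows it at (335,205), with the pull bar near (337,178), the ratchet near (362,190), and the canister (208,213) and pepper mill (215,263) at the left.

```bash
cat > h.py <<'E'
import numpy as np, cv2
from scipy.spatial.transform import Rotation as Ro
def rot(q): return Ro.from_quat([q[1],q[2],q[3],q[0]]).as_matrix()
def cloud(m,d,pose=None):
    K=m["camera_matrix"];v,u=np.mgrid[:400,:640]
    p=np.stack([u,v],-1).reshape(-1,1,2).astype(float)
    n=cv2.undistortPoints(p,K,np.array([m["k1"],0,0,0.]))[:,0]
    P=np.c_[n,np.ones(len(n))]*d.reshape(-1,1)
    if pose is None: W=(P-m["t"])@m["R"]
    else:
        H=m["hand_eye"]; W=(P@H[:3,:3].T+H[:3,3])@rot(pose["ee_rot"]).T+pose["tcp_pos"]
    W[d.reshape(-1)<=0]=np.nan
    return W.reshape(400,640,3)
E
python3 - <<'E'
from h import *
from rig import cams
t=cloud(cams.camera_model("top"),np.load("top0.npy")); s=cloud(cams.camera_model("side"),np.load("side0.npy"))
np.set_printoptions(precision=4,suppress=True)
print("mat z",t[240,300],t[300,300])
for uv in [(208,205),(212,262),(337,178),(362,190),(314,212),(337,210),(300,240),(378,208),(290,210)]: print(uv,t[uv[1],uv[0]])
for c,r in ((t,(slice(165,250),slice(280,390))),(s,(slice(130,265),slice(285,385)))):
    P=c[r].reshape(-1,3); P=P[~np.isnan(P[:,0])]
    R=P[(abs(P[:,2]-.125)<.006)]
    print(len(R),cv2.minAreaRect((R[:,:2]*1000).astype(np.float32)))
    R=P[(P[:,2]>.03)&(P[:,2]<.132)]
    print(len(R),cv2.minAreaRect((R[:,:2]*1000).astype(np.float32)))
    L=P[(P[:,2]>.14)&(P[:,0]>.4)]; print("lid",L.min(0),L.max(0))
im=cv2.imread("pics/top0.png")[150:260,270:400]; cv2.imwrite("pics/c1.png",cv2.resize(im,None,fx=5,fy=5,interpolation=2))
E
```

```text
mat z [0.4985 0.0552 0.0065] [ 0.2813  0.0778 -0.0055]
(208, 205) [0.6225 0.362  0.1272]
(212, 262) [0.4049 0.3464 0.1485]
(337, 178) [ 0.5676 -0.0815  0.3278]
(362, 190) [ 0.6366 -0.191   0.0822]
(314, 212) [ 0.5625 -0.0055  0.1003]
(337, 210) [ 0.5592 -0.0871  0.1028]
(300, 240) [0.4985 0.0552 0.0065]
(378, 208) [ 0.5378 -0.2277  0.1291]
(290, 210) [0.6213 0.0806 0.0098]
525 ((588.2518920898438, -83.0806884765625), (182.4825439453125, 300.8631286621094), 14.7255859375)
2460 ((590.2344970703125, -82.41990661621094), (188.59124755859375, 301.5058898925781), 14.597962379455566)
lid [ 0.5459 -0.2237  0.1401] [0.7172 0.0934 0.3302]
899 ((647.3590087890625, 90.97073364257812), (709.6892700195312, 315.9028625488281), 74.26701354980469)
5694 ((653.930908203125, 104.2037353515625), (747.92041015625, 326.33551025390625), 73.37138366699219)
lid [ 0.5472 -0.4816  0.1401] [0.8421 0.407  0.327 ]
```

View pics/c1.png

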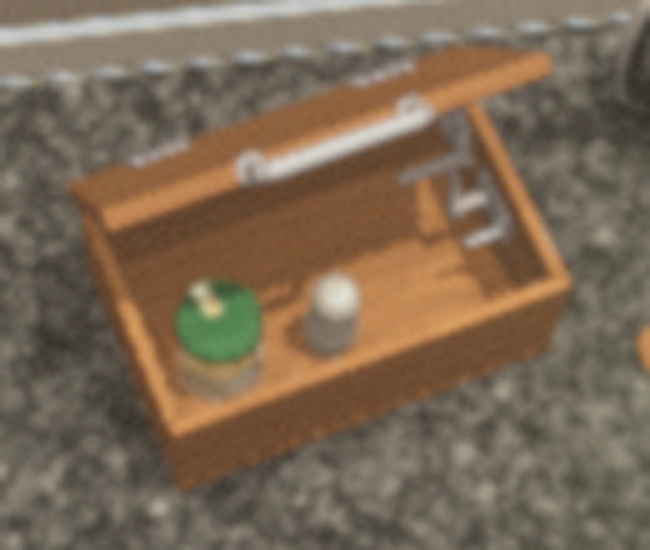

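The crop shows the jar at the left, the shaker in the middle, and the catch and stay near (470,200)–(490,240) inside the right wall. The fitted box is centred at (0.590,-0.0825) with yaw 14.6°, and its size agrees with what was given (189x301). I'll move there and look from the front with the wrist camera.

Request:
{"api": "step_arm", "payload": {"motion": [1,0,0,-43,0,1,0,0,-43,0,1,0,0,-44,0,1,42,-24,0,-8.5,1,44.8,-17,0,-8.5,1,46.8,-10,0,-8.5,1,47.8,-3,0,-8.5,1,47.7,4,0,-8.5]}}

```text
t: 0.9
tcp_pos: [0.3562, -0.4169, 0.361]
ee_rot: [-0.0, 0.863, 0.506, -0.0]
ft_force: [0.9, -0.6, -0.6]
finger_gap: 1.001
finger_force: 0.0
```

Request:
{"api": "step_arm", "payload": {"motion": [1,46.4,11.1,0,-8.5,1,44.2,17.9,0,-8.5,1,41.1,24.2,0,-8.5,1,37.1,30,0,-8.5,1,32.2,35.2,0,-8.5,1,26.7,39.5,0,-8.5,1,0,0,0,-8.5,1,0,0,0,-8.5]}}

```text
t: 1.7
tcp_pos: [0.5517, -0.2073, 0.3604]
ee_rot: [-0.001, 0.43, 0.903, 0.0]
ft_force: [0.3, -0.3, 0.5]
finger_gap: 0.996
finger_force: 0.0
```

Request:
{"api": "step_arm", "payload": {"motion": [1,0,0,0,-8.3,1,0,0,0,-8.3,1,0,0,0,-8.3,1,0,0,0,-8.3,1,0,0,0,-8.3,1,0,0,0,-8.3,1,0,0,0,-8.3,1,0,0,0,-8.3]}}

```text
t: 2.5
tcp_pos: [0.5506, -0.2096, 0.3608]
ee_rot: [-0.0, -0.132, 0.991, 0.0]
ft_force: [-0.2, 0.9, -0.3]
finger_gap: 0.998
finger_force: 0.0
```

```bash
cat > look.py <<'E'
import sys
from h import *
from rig import env,cams
n=sys.argv[1]; s=env.state(); im,d=cams.get_image("wrist")
cv2.imwrite(f"pics/{n}.png",im[:,:,::-1]); W=cloud(cams.camera_model("wrist"),d,s)
C=np.array([.590,-.0825,0]); c,k=np.cos(np.radians(14.6)),np.sin(np.radians(14.6))
B=(W-C)@np.array([[c,-k,0],[k,c,0],[0,0,1]]); np.savez(f"{n}.npz",W=W,B=B,d=d)
np.set_printoptions(precision=4,suppress=True)
print(s["t"],s["tcp_pos"],s["ee_rot"],s["joints"],s["ft_force"],s["finger_gap"]); print("tool axes",rot(s["ee_rot"]).T, "tcp in box",(s["tcp_pos"]-C)@np.array([[c,-k,0],[k,c,0],[0,0,1]]))
E
python3 look.py w1
```

```text
2.5 [ 0.5506 -0.2096  0.3608] [-0.0004 -0.1319  0.9913  0.0003] [ 0.7852  0.3548 -0.6812  1.1925  0.2213  1.6675  1.9922] [-0.21    0.8597 -0.2608] 0.9978229640559785
tool axes [[-0.9652 -0.2616  0.0008]
 [-0.2616  0.9652  0.0006]
 [-0.0009  0.0004 -1.    ]] tcp in box [-0.0702 -0.113   0.3608]
```

View pics/w1.png

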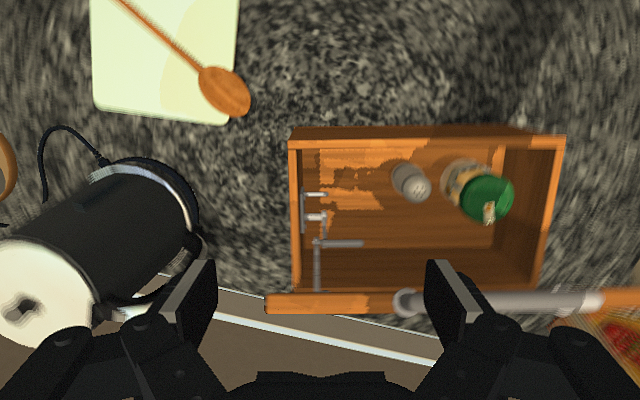

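The wrist view shows the catch finger bar at roughly (315–362,243), the stay's parts at (312,195) and (315,217), the pull bar at (400–600,300), and the kettle on the left. Next I'll read out those positions.

```bash
python3 - <<'E'
from h import *
B=np.load("w1.npz")["B"]*1000
np.set_printoptions(precision=1,suppress=True)
for u,v in [(322,243),(330,243),(340,243),(350,243),(358,243),(362,243),(317,270),(317,255),(312,194),(322,194),(312,217),(322,217),(324,230),(304,210),(295,200),(295,170),(400,142),(293,140),(562,142),(400,302),(405,297),(500,300),(600,298),(275,300),(290,298),(410,180),(490,200)]: print(u,v,B[v-1:v+2,u-1:u+2].reshape(-1,3)[np.argmax(B[v-1:v+2,u-1:u+2,2])])
E
```

```text
322 243 [  24.8 -110.   140. ]
330 243 [ 25.8 -99.9 140.3]
340 243 [ 25.9 -88.7 139.9]
350 243 [ 24.6 -77.6 140. ]
358 243 [ 25.7 -67.5 140. ]
362 243 [ 26.4 -65.1 138.5]
317 270 [  39.6 -115.1  173.8]
317 255 [  31.9 -115.3  157.4]
312 194 [ -16.4 -122.5   85.8]
322 194 [ -16.6 -109.    86.1]
312 217 [  16.4 -120.    82.3]
322 217 [  15.2 -108.7   88.5]
324 230 [  22.2 -107.6  112.8]
304 210 [  10.2 -132.8   77.7]
295 200 [ -21.9 -140.4  125.8]
295 170 [ -55.1 -140.   125.9]
400 142 [-86.8 -26.3 126.3]
293 140 [ -86.7 -141.7  126.6]
562 142 [-87.8 146.  125.9]
400 302 [ -9.1 -57.7 300.4]
405 297 [-17.2 -56.8 307.8]
500 300 [-25.8  -4.8 323.5]
600 298 [ -3.9  87.  287.7]
275 300 [  -0.9 -142.   288.3]
290 298 [  -2.2 -132.2  287.7]
410 180 [-37.1  -4.3  96.8]
490 200 [-15.8  92.3 101.3]
```

Request:
{"api": "step_arm", "payload": {"motion": [1,-14.6,37.7,0,0,1,-14.6,37.7,0,0,1,-14.6,37.7,0,0,1,0,0,0,8.5,1,0,0,0,8.5,1,0,0,0,8.5,1,0,0,0,8.5,1,0,0,0,8.5]}}

```text
t: 3.35
tcp_pos: [0.564, -0.089, 0.361]
ee_rot: [-0.0, 0.244, 0.97, 0.0]
ft_force: [0.2, 0.1, -0.6]
finger_gap: 0.998
finger_force: 0.0
```

Request:
{"api": "step_arm", "payload": {"motion": [1,0,0,0,8.5,1,0,0,0,8.5,1,0,0,0,8.5,1,0,0,0,8.5,1,0,0,0,8.5,1,0,0,0,8.5,1,0,0,0,8.5,1,0,0,0,8.5]}}

```text
t: 4.15
tcp_pos: [0.564, -0.089, 0.3609]
ee_rot: [-0.0, 0.744, 0.668, -0.0]
ft_force: [-0.3, -0.3, 0.2]
finger_gap: 0.998
finger_force: 0.0
```

Request:
{"api": "step_arm", "payload": {"motion": [1,0,0,0,8.5,1,0,0,0,8.5,1,0,0,0,8.5,1,0,0,0,8.5,1,0,0,0,8.5,1,0,0,0,8.5,1,0,0,0,8.5,1,0,0,0,8.5]}}

```text
t: 4.95
tcp_pos: [0.564, -0.089, 0.3609]
ee_rot: [-0.0, 0.991, 0.137, -0.0]
ft_force: [0.3, 0.4, 0.1]
finger_gap: 1.0
finger_force: 0.0
```

Request:
{"api": "step_arm", "payload": {"motion": [1,0,0,0,8.5,1,0,0,0,8.5,1,0,0,0,8.5,1,0,0,0,8.5,1,0,0,0,8.5,1,0,0,0,8.5,1,0,0,0,8.5,1,0,0,0,0]}}

```text
t: 5.75
tcp_pos: [0.564, -0.089, 0.361]
ee_rot: [0.0, 0.929, -0.37, -0.0]
ft_force: [-0.5, 0.2, -0.2]
finger_gap: 1.002
finger_force: 0.0
```

```bash
python3 look.py w2
```

```text
5.75 [ 0.564 -0.089  0.361] [ 0.0001  0.9289 -0.3703 -0.0003] [ 0.2521  0.2523 -0.1972  1.2624  0.0489  1.6322 -2.2655] [-0.476   0.1539 -0.2093] 1.001627411866684
tool axes [[ 0.7258 -0.6879 -0.0006]
 [-0.6879 -0.7258  0.0004]
 [-0.0007  0.0001 -1.    ]] tcp in box [-0.0268  0.0003  0.361 ]
```

Request:
{"api": "step_arm", "payload": {"motion": [1,0,0,0,8,1,0,0,0,8,1,0,0,0,8,1,0,0,0,8,1,0,0,19,0,1,0,0,19,0,1,0,0,19,0,1,0,0,0,0]}}

```text
t: 6.6
tcp_pos: [0.5629, -0.0889, 0.3014]
ee_rot: [0.001, 0.793, -0.609, -0.002]
ft_force: [-0.6, 0.5, 0.0]
finger_gap: 1.007
finger_force: 0.0
```

Request:
{"api": "step_arm", "payload": {"motion": [0,0,0,0,0,0,0,0,0,0,0,0,0,0,0,0,0,0,0,0,0,0,0,0,0,0,0,0,0,0], "newtons": 40}}

```text
t: 7.2
tcp_pos: [0.5648, -0.0886, 0.3045]
ee_rot: [-0.001, 0.793, -0.61, 0.0]
ft_force: [4.7, 1.0, -1.5]
finger_gap: 0.117
finger_force: 38.9
```

```bash
python3 look.py w3
```

```text
7.2 [ 0.5648 -0.0886  0.3045] [-0.0006  0.7926 -0.6097  0.0004] [ 0.2103  0.2494 -0.1387  1.3866  0.0337  1.5066 -2.8085] [ 4.6816  1.0388 -1.4656] 0.11741569856762649
tool axes [[ 0.2565 -0.9666  0.    ]
 [-0.9666 -0.2565 -0.0014]
 [ 0.0014  0.0004 -1.    ]] tcp in box [-0.026   0.0004  0.3045]
```

Request:
{"api": "step_arm", "payload": {"motion": [0,0,-5.3,-3.1,0,0,0,-5.3,-3.1,0,0,0,-5.3,-3.1,0,0,0,-4.8,-2.5,0,0,0,-4.8,-2.3,0,0,0,-4.8,-2.1,0,0,0,0,0,0]}}

```text
t: 7.95
tcp_pos: [0.5925, -0.0814, 0.3213]
ee_rot: [0.001, 0.792, -0.61, -0.001]
ft_force: [-8.2, -0.1, 6.2]
finger_gap: 0.117
finger_force: 40.6
```

Request:
{"api": "step_arm", "payload": {"motion": [0,0,-2.5,-1,0,0,0,-2,-0.5,0,0,0,0,0,0]}}

```text
t: 8.25
tcp_pos: [0.5964, -0.0803, 0.3234]
ee_rot: [0.001, 0.792, -0.61, -0.001]
ft_force: [-9.6, 0.2, 6.8]
finger_gap: 0.119
finger_force: 40.7
```

Request:
{"api": "step_arm", "payload": {"motion": [0,0,-2,-0.7,0,0,0,-2,-0.7,0,0,0,0,0,0]}}

```text
t: 8.55
tcp_pos: [0.6002, -0.0793, 0.3251]
ee_rot: [0.001, 0.792, -0.61, -0.001]
ft_force: [-11.1, 0.0, 10.1]
finger_gap: 0.121
finger_force: 40.9
```

Request:
{"api": "step_arm", "payload": {"motion": [1,0,0,0,0,1,0,0,0,0,1,0,0,0,0,1,0,0,-30,0,1,0,0,-30,0,1,30,35,0,0,1,35,35,0,0,1,35,25,0,0]}}

```text
t: 9.35
tcp_pos: [0.5342, -0.2016, 0.384]
ee_rot: [0.0, 0.792, -0.61, 0.001]
ft_force: [1.0, -0.3, 0.8]
finger_gap: 0.998
finger_force: 0.0
```

```bash
python3 look.py w4
```

```text
9.35 [ 0.5342 -0.2016  0.384 ] [ 0.      0.7924 -0.6099  0.0005] [ 0.3589  0.2488 -0.0713  1.2135  0.0181  1.6789 -2.5911] [ 0.9793 -0.3364  0.8307] 0.9982220085614946
tool axes [[ 0.2559 -0.9667  0.0009]
 [-0.9667 -0.2559 -0.0006]
 [ 0.0008 -0.0007 -1.    ]] tcp in box [-0.084  -0.1012  0.384 ]
```

View pics/w4.png

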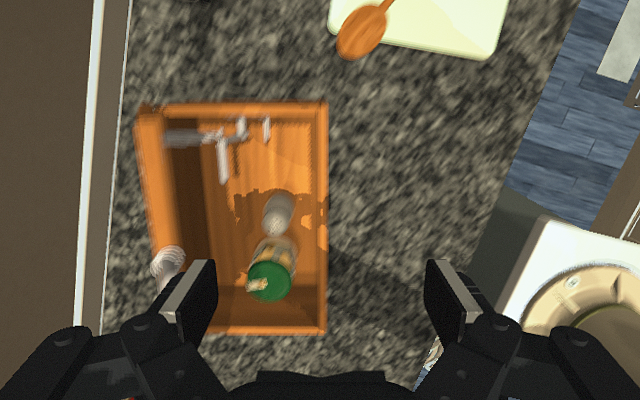

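From the right-hand side the lid is nearly upright (edge at column 140–180). The catch bar is in plain view at (222,140–182), the quadrant at (165–215,136), and the box's front wall at column 320.

```bash
python3 - <<'E'
from h import *
B=np.load("w4.npz")["B"]*1000
np.set_printoptions(precision=1,suppress=True)
for v in range(150,186,6): 
    r=B[v,212:236]; g=(r[:,2]>128)&(r[:,2]<146); print("bar",v,r[g].mean(0) if g.any() else None, r[g][:,0].min() if g.any() else 0,r[g][:,0].max() if g.any() else 0)
for v in (150,180,200,220,235):
    r=B[v,120:230]; g=(r[:,2]>240)&(r[:,1]>-160); q=r[g]
    if len(q): i=q[:,2].argmax(); print("lid",v,q[i],"minx",q[q[:,0].argmin()], "n",len(q))
f=B[120:320,310:335].reshape(-1,3); g=abs(f[:,2]-125)<4; print("front rim",np.percentile(f[g][:,0],[2,50,98]))
f=B[100:125,150:320].reshape(-1,3); g=abs(f[:,2]-125)<4; print("right rim",np.percentile(f[g][:,1],[2,50,98]))
E
```

```text
bar 150 [  26.4 -104.2  138.7] 23.18257931184451 30.27950123396831
bar 156 [ 26.5 -97.4 138.2] 22.7369137934338 31.324603966756786
bar 162 [ 26.3 -90.7 138.8] 22.873710520562547 29.663077406402714
bar 168 [ 26.3 -83.9 138.7] 22.830608527061738 30.805788248969982
bar 174 [ 26.4 -76.9 138.4] 22.967725766446033 30.390917407533735
bar 180 [ 26.4 -69.9 138.4] 22.57141622668253 31.254295714011032
lid 150 [  30.  -135.4  304.8] minx [  20.2 -134.2  298.5] n 26
lid 180 [  30.7 -115.9  305.3] minx [  20.1 -113.7  297.1] n 26
lid 200 [  32.4 -102.1  304.6] minx [ 20.5 -99.6 297.2] n 25
lid 220 [ 32.8 -87.7 304. ] minx [ 20.  -85.3 297.8] n 24
lid 235 [ 32.1 -76.9 304.5] minx [ 20.3 -73.7 297.2] n 24
front rim [-89.7 -84.4 -79.4]
right rim [-147.2 -141.8 -133.1]
```

```bash
python3 - <<'E'
from h import *
from rig import cams
z=np.load("w4.npz"); B=z["B"]*1000; W=z["W"]
np.set_printoptions(precision=1,suppress=True)
tcp=np.array([-84,-101.2,384]); T=(B-tcp)*[-1,-1,-1]; T=T[...,[1,0,2]]  # tool x=-y, tool y=-x, z=-z
f=T[255:330,150:222].reshape(-1,3); g=(z["d"][255:330,150:222].reshape(-1)<.2)&(z["d"][255:330,150:222].reshape(-1)>0); f=f[g]
print(len(f))
for a in range(-70,10,6):
    q=f[(f[:,2]>=a)&(f[:,2]<a+6)]
    if len(q): print(a,"y",np.percentile(q[:,1],[1,99]),"x",np.percentile(q[:,0],[1,99]))
b=B[100:290,130:200].reshape(-1,3)
q=b[(b[:,2]>308)&(b[:,2]<360)]; print("bracket/bar",np.nanmin(q,0),np.nanmax(q,0))
b=B[120:190,150:250].reshape(-1,3)
q=b[(b[:,1]<-105)&(b[:,1]>-135)&(b[:,2]>90)&(b[:,2]<290)]
for a in range(90,200,10):
    k=q[(q[:,2]>=a)&(q[:,2]<a+10)]
    if len(k): print("quad z",a,np.percentile(k,[2,98],axis=0)[:, :2].ravel())
E
```

```text
3629
-64 y [-47.5 -40.4] x [ 9.8 11.7]
-58 y [-49.8 -42.1] x [ 5.  11.8]
-52 y [-48.6 -41.6] x [ 0.7 10. ]
-46 y [-55.4 -41.5] x [-3.4 10.1]
-40 y [-55.6 -41.6] x [-8.8 10. ]
-34 y [-55.3 -41.7] x [-11.6  10. ]
-28 y [-55.3 -41.8] x [-12.1  10. ]
-22 y [-53.8 -41.8] x [-12.2  10. ]
-16 y [-42.6 -41.9] x [-11.1   8. ]
bracket/bar [ 10.7 -58.5 308. ] [ 33.2 -48.3 335.9]
quad z 90 [  16.3 -131.9   91.5 -106.6]
quad z 100 [  19.8 -132.9   91.7 -107.1]
quad z 110 [  22.6 -133.9   91.9 -106.4]
quad z 120 [  26.2 -134.1   98.8 -110.1]
quad z 130 [  23.4 -119.7   93.2 -105.3]
quad z 140 [  25.5 -120.    84.8 -107.9]
quad z 150 [  29.1 -119.9   70.4 -114.8]
quad z 160 [  36.8 -119.6   77.7 -109.4]
quad z 170 [  39.3 -119.    74.7 -114.5]
quad z 180 [  47.7 -118.9   70.6 -107.3]
quad z 190 [  64.3 -118.3   66.8 -107.1]
```

Request:
{"api": "step_arm", "payload": {"motion": [1,0,-12,46,0,1,0,-12,46,0,1,0,0,49,0,1,0,0,49,0,1,0,0,45,0,1,0,-10,0,0,1,0,-10,0,0,1,0,0,0,0]}}

```text
t: 10.2
tcp_pos: [0.5818, -0.1879, 0.1518]
ee_rot: [-0.002, 0.793, -0.609, 0.002]
ft_force: [0.4, -0.2, 1.1]
finger_gap: 1.002
finger_force: 0.0
```

Request:
{"api": "step_arm", "payload": {"motion": [1,0,-5,0,0,1,0,-4,0,0,1,0,-3,0,0,1,0,0,0,0]}}

```text
t: 10.6
tcp_pos: [0.586, -0.1882, 0.1474]
ee_rot: [0.003, 0.791, -0.611, -0.003]
ft_force: [-11.5, -4.3, -8.3]
finger_gap: 1.004
finger_force: 0.0
```

```bash
python3 look.py w5
```

```text
10.6 [ 0.586  -0.1882  0.1474] [ 0.0028  0.7913 -0.6115 -0.0026] [ 0.3223  0.4208 -0.0874  1.5068  0.0412  1.2228 -2.6584] [-11.5397  -4.2992  -8.3039] 1.003505645487113
tool axes [[ 0.2522 -0.9677 -0.0007]
 [-0.9676 -0.2522  0.0077]
 [-0.0076 -0.0012 -1.    ]] tcp in box [-0.0306 -0.1013  0.1474]
```

```bash
python3 - <<'E'
from rig import env
import numpy as np
s=env.state(); print(s["ft_force"],s["torque"],s["joint_efforts"])
c,k=np.cos(np.radians(14.6)),np.sin(np.radians(14.6)); M=np.array([[c,-k,0],[k,c,0],[0,0,1]]); print("box F",s["ft_force"]@M,"T",s["torque"]@M)
E
```

```text
[-11.55696897  -3.09615196  -8.025104  ] [-0.5076897   1.81690192 -0.14518347] [ -4.70142022 -68.99429083  -4.929737   -43.80775809  -1.58865284
  -3.01459864   0.14417065]
box F [-11.96422989  -0.08301689  -8.025104  ] T [-0.03331068  1.88620567 -0.14518347]
```

```bash
python3 - <<'E'
from h import *
z=np.load("w4.npz"); B=z["B"]*1000; d=z["d"]
np.set_printoptions(precision=1,suppress=True)
T=(B-[-84,-101.2,384])*-1; T=T[...,[1,0,2]]
f=T[(d>0)&(d<.2)]
for a in range(-110,0,8):
    q=f[(f[:,2]>=a)&(f[:,2]<a+8)]
    if len(q): print(a,"y",np.percentile(q[:,1],[.5,99.5]),"x",np.percentile(q[:,0],[1,99]),len(q))
print(d[d>0].min())
E
python3 - <<'E'
import cv2; im=cv2.imread("pics/w5.png"); cv2.imwrite("pics/w5b.png",im)
E
```

```text
-94 y [-33.6  34.8] x [14.3 16.8] 1180
-86 y [-71.   71.9] x [ 7.5 16.5] 9752
-78 y [-72.3  73.4] x [-3.  16.3] 7218
-70 y [-72.6  73.8] x [-8.3 12.5] 10231
-62 y [-71.2  72.3] x [ 4.7 12.7] 2718
-54 y [-52.9  53.1] x [-3.1 10.9] 1609
-46 y [-55.5  56.8] x [-11.4  10.3] 1926
-38 y [-55.4  56.7] x [-12.   10.2] 1641
-30 y [-55.3  56.8] x [-12.   10.2] 1396
-22 y [-53.6  55. ] x [-11.9  10.2] 862
-14 y [-42.6  44. ] x [-7.1  6. ] 35
0.06943685
```

View pics/w5b.png

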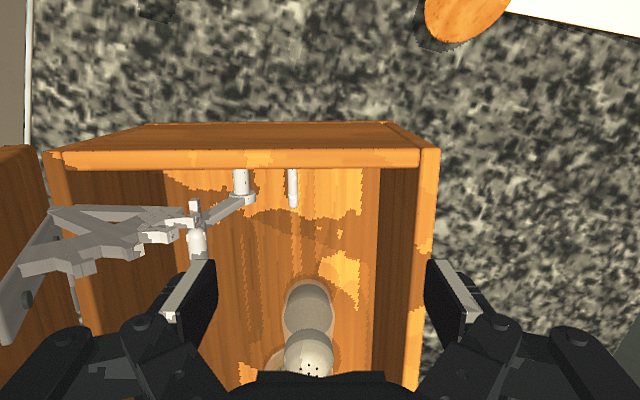

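The contact was the opened knuckle, which stands ±73 mm out at 62–86 mm above the TCP, against the quadrant or the lid's underside. Lower down there is more room, so I'll back off, go down, then go in.

Request:
{"api": "step_arm", "payload": {"motion": [1,0,6,0,0,1,0,0,9,0,1,0,0,9,0,1,0,0,0,0]}}

```text
t: 11.05
tcp_pos: [0.5835, -0.1866, 0.1292]
ee_rot: [0.0, 0.793, -0.61, -0.001]
ft_force: [-0.6, 0.2, 0.2]
finger_gap: 0.999
finger_force: 0.0
```

Request:
{"api": "step_arm", "payload": {"motion": [1,0,-3,0,0,1,0,-2,0,0,1,0,-2,0,0,1,0,0,0,0]}}

```text
t: 11.45
tcp_pos: [0.5911, -0.1852, 0.1306]
ee_rot: [-0.0, 0.793, -0.61, 0.0]
ft_force: [-0.7, -0.1, -0.3]
finger_gap: 1.0
finger_force: 0.0
```

```bash
python3 look.py w6
```

```text
11.45 [ 0.5911 -0.1852  0.1306] [-0.0002  0.7926 -0.6098  0.0002] [ 0.3198  0.4371 -0.0907  1.5225  0.0412  1.1832 -2.6604] [-0.6568 -0.0646 -0.2819] 0.9995304834245584
tool axes [[ 0.2563 -0.9666  0.0001]
 [-0.9666 -0.2563 -0.0006]
 [ 0.0006  0.0001 -1.    ]] tcp in box [-0.0248 -0.0996  0.1306]
```

Request:
{"api": "step_arm", "payload": {"motion": [1,0,-1.5,0,0,1,0,0,2,0,1,0,0,2,0,1,0,0,0,0]}}

```text
t: 11.9
tcp_pos: [0.5917, -0.1851, 0.1259]
ee_rot: [0.0, 0.792, -0.61, -0.0]
ft_force: [-0.9, 1.2, -0.5]
finger_gap: 1.002
finger_force: 0.0
```

Request:
{"api": "step_arm", "payload": {"motion": [1,0,0,1.5,0,1,0,0,1,0,1,0,0,0,0]}}

```text
t: 12.2
tcp_pos: [0.5923, -0.1852, 0.1249]
ee_rot: [-0.0, 0.792, -0.61, 0.001]
ft_force: [-2.2, 0.8, 5.7]
finger_gap: 0.996
finger_force: 3.0
```

Request:
{"api": "step_arm", "payload": {"motion": [1,0,2,0.5,0,1,0,3,0,0,1,0,3,0,0,1,0,0,0,0]}}

```text
t: 12.6
tcp_pos: [0.5836, -0.1875, 0.1232]
ee_rot: [0.0, 0.792, -0.61, -0.0]
ft_force: [-0.5, 0.3, -0.7]
finger_gap: 1.006
finger_force: 0.0
```

```bash
python3 look.py w7; python3 - <<'E'
import cv2; im=cv2.imread("pics/w7.png")[130:330,90:330]; cv2.imwrite("pics/w7c.png",cv2.resize(im,None,fx=3,fy=3,interpolation=2)[:600])
E
```

```text
12.6 [ 0.5836 -0.1875  0.1232] [ 0.0002  0.7923 -0.6102 -0.0003] [ 0.3262  0.4313 -0.0897  1.5485  0.041   1.1643 -2.655 ] [-0.5255  0.311  -0.6615] 1.0061557147048132
tool axes [[ 0.2553 -0.9669 -0.0001]
 [-0.9669 -0.2553  0.0007]
 [-0.0007 -0.     -1.    ]] tcp in box [-0.0326 -0.1     0.1232]
```

View pics/w7c.png

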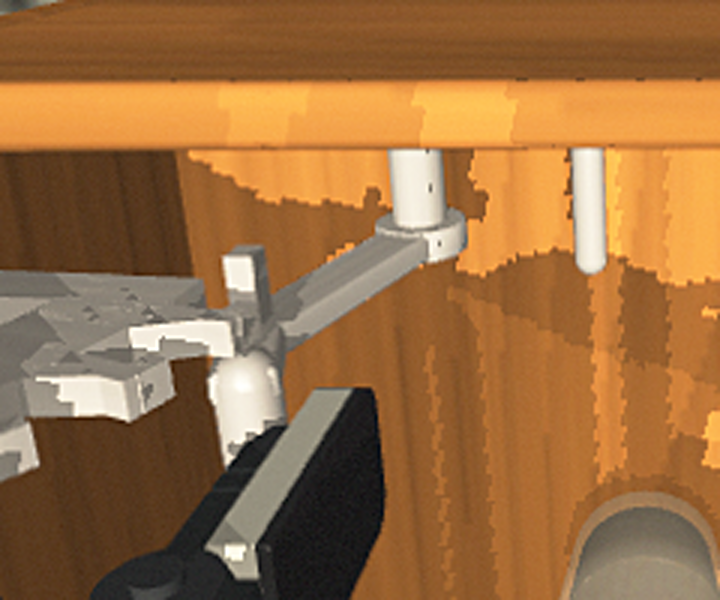

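The finger slid off the front shoulder of the bar (at about (245,390)), and the catch is still engaged. Next I'll try going in farther, a little higher, with force checks, so that the pad's rubber edge sits on the bar.

Request:
{"api": "step_arm", "payload": {"motion": [1,0,0,-6,0,1,0,-4,0,0,1,0,-4,0,0,1,0,-3,0,0,1,0,0,0,0]}}

```text
t: 13.15
tcp_pos: [0.5942, -0.1845, 0.1285]
ee_rot: [0.001, 0.792, -0.61, -0.001]
ft_force: [-3.1, -1.5, -1.7]
finger_gap: 0.999
finger_force: 0.0
```

Request:
{"api": "step_arm", "payload": {"motion": [1,0,-1.5,0,0,1,0,0,0,0]}}

```text
t: 13.35
tcp_pos: [0.5945, -0.1846, 0.128]
ee_rot: [0.001, 0.792, -0.61, -0.002]
ft_force: [-6.3, -2.3, -3.1]
finger_gap: 1.0
finger_force: 0.0
```

```bash
cat > st.py <<'E'
from rig import env
import numpy as np
s=env.state()
c,k=np.cos(np.radians(14.6)),np.sin(np.radians(14.6)); M=np.array([[c,-k,0],[k,c,0],[0,0,1]])
np.set_printoptions(precision=4,suppress=True)
print(s["t"],"tcp box mm",(s["tcp_pos"]-[.59,-.0825,0])@M*1000,"F",s["ft_force"]@M,"T",s["torque"]@M,"gap",s["finger_gap"],s["joints"],s["ee_rot"])
E
python3 st.py
```

```text
13.35 tcp box mm [-21.3706 -99.9283 127.9991] F [-6.6654 -0.66   -3.0756] T [ 0.0145  0.9989 -0.0238] gap 0.9998634427779209 [ 0.3156  0.449  -0.0898  1.5113  0.043   1.1875 -2.6657] [ 0.0013  0.7921 -0.6104 -0.0018]
```

Request:
{"api": "step_arm", "payload": {"motion": [1,0,-1,1,0,1,0,0,2,0,1,0,0,1.5,0,1,0,0,0,0]}}

```text
t: 13.75
tcp_pos: [0.5958, -0.1849, 0.1258]
ee_rot: [0.001, 0.792, -0.611, -0.001]
ft_force: [-13.8, -1.9, 10.8]
finger_gap: 1.002
finger_force: 7.5
```

```bash
python3 st.py
```

```text
13.75 tcp box mm [ -20.251  -100.591   125.8077] F [-13.8302   1.6368  10.8056] T [0.5373 1.9457 0.02  ] gap 1.0015534256139544 [ 0.3151  0.4519 -0.0895  1.5123  0.0438  1.1815 -2.6667] [ 0.0011  0.7919 -0.6106 -0.0007]
```

Request:
{"api": "step_arm", "payload": {"motion": [1,0,3,0.5,0,1,0,3,0.5,0]}}

```text
t: 13.95
tcp_pos: [0.5936, -0.1854, 0.126]
ee_rot: [-0.001, 0.792, -0.61, 0.002]
ft_force: [0.5, 0.2, 9.8]
finger_gap: 0.999
finger_force: 4.4
```

```bash
python3 st.py
```

```text
13.95 tcp box mm [ -22.4535 -100.5015  126.0101] F [0.4885 0.0466 9.7942] T [-0.1408 -0.7028 -0.01  ] gap 0.9990356342344145 [ 0.3194  0.4425 -0.0909  1.5256  0.0418  1.17   -2.6617] [-0.0013  0.7925 -0.6099  0.0024]
```

Request:
{"api": "step_arm", "payload": {"motion": [1,0,2,1,0,1,0,2,0.5,0]}}

```text
t: 14.15
tcp_pos: [0.5911, -0.1862, 0.1259]
ee_rot: [-0.002, 0.793, -0.61, 0.004]
ft_force: [1.4, 0.7, 14.3]
finger_gap: 0.999
finger_force: 6.9
```

```bash
python3 st.py
```

```text
14.15 tcp box mm [ -25.0753 -100.6725  125.8953] F [ 1.5702  0.3166 14.2983] T [ 0.0516 -0.9721 -0.0031] gap 0.9992774204717163 [ 0.3225  0.436  -0.0911  1.5353  0.0409  1.1635 -2.6583] [-0.0021  0.7926 -0.6097  0.0038]
```

```bash
cat > bar.py <<'E'
import sys,subprocess
from h import *
B=np.load(sys.argv[1]+".npz")["B"].reshape(-1,3)*1000
np.set_printoptions(precision=1,suppress=True)
for lo,hi in ((85,95),(95,105),(105,115),(115,125),(125,133),(133,142)):
    g=(B[:,2]>lo)&(B[:,2]<hi)&(B[:,1]>-112)&(B[:,1]<-60)&(B[:,0]>-60)&(B[:,0]<40)
    q=B[g]; print(lo,len(q),np.percentile(q,[5,50,95],axis=0).ravel() if len(q) else "")
E
python3 look.py w8; python3 bar.py w8; python3 bar.py w7
```

```text
14.15 [ 0.5911 -0.1862  0.1259] [-0.0021  0.7926 -0.6097  0.0038] [ 0.3225  0.436  -0.0911  1.5353  0.0409  1.1635 -2.6583] [ 1.4397  0.7022 14.2983] 0.9992774204717163
tool axes [[ 0.2564 -0.9666  0.0034]
 [-0.9665 -0.2564 -0.008 ]
 [ 0.0086 -0.0012 -1.    ]] tcp in box [-0.0251 -0.1007  0.1259]
85 238 [ -15.3 -110.9   85.1   16.2 -110.2   88.9   23.7 -105.8   94.4]
95 216 [  16.7 -110.9   95.5   19.6 -110.3  100.4   26.7 -106.7  104.7]
105 246 [  19.1 -110.8  105.8   21.7 -110.2  110.1   28.4 -106.6  114.4]
115 200 [  21.6 -111.2  115.7   23.3 -110.2  119.9   26.9 -106.4  124.7]
125 112 [  21.3 -111.   125.3   25.6 -110.4  129.1   28.4 -109.8  132.1]
133 803 [  17.1 -111.3  135.3   20.8  -81.   139.    26.4  -67.3  141. ]
85 271 [ -15.3 -111.    85.1   17.  -110.2   89.2   24.6 -106.2   94.6]
95 244 [  18.1 -110.8   95.7   21.  -110.3  100.5   28.1 -106.6  104.5]
105 284 [  21.3 -110.8  105.7   24.1 -110.2  110.1   30.8 -106.6  114.4]
115 232 [  24.3 -110.9  115.4   26.2 -110.1  119.5   29.7 -106.2  124.1]
125 76 [  24.2 -110.7  125.8   25.9 -110.2  128.9   28.3 -107.5  132.4]
133 900 [   9.5 -111.1  135.4   24.9 -105.8  138.9   30.3  -93.4  141.3]
```

The catch is following the pad: its arm has moved about 4 mm forward at the bar. I'll keep dragging with the same pressure.

Request:
{"api": "step_arm", "payload": {"motion": [1,0,2.5,0.3,0,1,0,2.5,0.3,0,1,0,2.5,0.3,0]}}

```text
t: 14.5
tcp_pos: [0.5843, -0.1882, 0.1258]
ee_rot: [-0.002, 0.793, -0.61, 0.004]
ft_force: [-0.3, -0.6, 17.0]
finger_gap: 1.004
finger_force: 8.6
```

```bash
python3 st.py
```

```text
14.5 tcp box mm [ -32.1647 -100.842   125.8304] F [-0.4362 -0.4959 16.9671] T [ 0.1521 -0.803   0.0502] gap 1.0036315786567345 [ 0.3289  0.4232 -0.0908  1.5539  0.0397  1.1564 -2.6517] [-0.0024  0.7926 -0.6097  0.0043]
```

Request:
{"api": "step_arm", "payload": {"motion": [1,0,3,0,0,1,0,3,0,0,1,0,3,0.3,0,1,0,3,0.5,0]}}

```text
t: 14.9
tcp_pos: [0.5714, -0.1916, 0.1242]
ee_rot: [-0.002, 0.792, -0.61, 0.003]
ft_force: [-4.7, 0.1, 15.2]
finger_gap: 1.003
finger_force: 7.6
```

```bash
python3 look.py w9; python3 bar.py w9; python3 st.py
```

```text
14.9 [ 0.5714 -0.1916  0.1242] [-0.0015  0.7925 -0.6099  0.0032] [ 0.3395  0.404  -0.0893  1.5852  0.0381  1.147  -2.6407] [-4.6524  0.0786 15.249 ] 1.0030397471884271
tool axes [[ 0.2561 -0.9666  0.0033]
 [-0.9666 -0.2561 -0.0063]
 [ 0.007  -0.0015 -1.    ]] tcp in box [-0.0455 -0.1008  0.1242]
85 213 [ -15.7 -111.2   85.2   12.7 -110.4   88.3   19.7 -106.1   94.3]
95 174 [   9.9 -110.8   95.8   13.6 -110.5  100.2   19.  -107.6  104.5]
105 165 [   9.  -110.9  105.4   11.5 -110.4  109.8   16.4 -107.3  114.2]
115 149 [   8.1 -110.9  115.4   10.4 -110.4  120.    17.7 -107.3  124.6]
125 234 [   4.8 -111.6  125.4   11.4 -110.4  128.7   15.8 -107.1  132.7]
133 814 [  -3.3 -111.3  134.2    1.3  -98.8  137.8    8.5  -67.4  140.9]
14.95 tcp box mm [ -46.1699 -100.8791  124.0142] F [-4.8443  1.3256 15.9051] T [0.4105 0.0236 0.0267] gap 0.9997770162378512 [ 0.3398  0.4037 -0.089   1.5861  0.0381  1.1472 -2.6405] [-0.0013  0.7924 -0.61    0.0028]
```

Request:
{"api": "step_arm", "payload": {"motion": [1,0,3,0.5,0,1,0,3,0.7,0,1,0,3,1,0,1,0,3,1,0,1,0,3,1.5,0,1,0,3,1.5,0]}}

```text
t: 15.55
tcp_pos: [0.5519, -0.1966, 0.116]
ee_rot: [-0.0, 0.792, -0.61, 0.001]
ft_force: [-4.4, -1.7, 7.8]
finger_gap: 1.0
finger_force: 4.4
```

```bash
python3 look.py w10; python3 bar.py w10; python3 st.py
```

```text
15.55 [ 0.5519 -0.1966  0.116 ] [-0.0002  0.7923 -0.6102  0.0012] [ 0.3556  0.3814 -0.0866  1.6367  0.0364  1.1228 -2.6238] [-4.4469 -1.6876  7.8015] 1.0002160091332377
tool axes [[ 0.2554 -0.9668  0.0017]
 [-0.9668 -0.2554 -0.0017]
 [ 0.0021 -0.0012 -1.    ]] tcp in box [-0.0656 -0.1008  0.116 ]
85 169 [ -15.9 -111.1   85.1   11.6 -110.3   86.    19.8 -105.9   93.5]
95 73 [   0.1 -111.    95.7    7.7 -110.5  100.5   12.2 -109.9  104.8]
105 82 [  -4.4 -110.9  105.4    1.8 -110.5  110.2    7.6 -110.   114.1]
115 334 [ -11.4 -111.5  115.9   -3.8 -110.5  121.9    2.  -106.8  124.8]
125 846 [ -23.4 -111.4  125.6  -16.7 -107.1  129.5   -6.   -67.7  132.2]
133 661 [ -23.6 -110.6  133.9  -23.2 -105.9  138.1  -12.1  -90.1  141.6]
15.6 tcp box mm [ -66.3355 -100.7585  115.5616] F [-6.423   0.7418  7.2259] T [0.0865 0.8246 0.0238] gap 0.9984732053712002 [ 0.3559  0.3813 -0.0863  1.6379  0.0364  1.1227 -2.6237] [ 0.0001  0.7922 -0.6103  0.0007]
```

Request:
{"api": "step_arm", "payload": {"motion": [1,0,0,-20,0,1,0,0,-40,0,1,0,10,-40,0,1,0,10,-45,0,1,0,0,-45,0,1,0,0,-40,0,1,0,0,-30,0,1,0,0,0,0]}}

```text
t: 16.4
tcp_pos: [0.5338, -0.201, 0.38]
ee_rot: [-0.002, 0.793, -0.61, 0.004]
ft_force: [-0.3, 0.0, -0.1]
finger_gap: 0.999
finger_force: 0.0
```

```bash
python3 look.py w11; python3 bar.py w11
```

```text
16.4 [ 0.5338 -0.201   0.38  ] [-0.0017  0.7926 -0.6097  0.0043] [ 0.3622  0.2395 -0.0752  1.2337  0.0178  1.6596 -2.5914] [-0.346   0.0186 -0.0855] 0.9990979046272165
tool axes [[ 0.2564 -0.9666  0.0048]
 [-0.9665 -0.2564 -0.0081]
 [ 0.009  -0.0025 -1.    ]] tcp in box [-0.0843 -0.1005  0.38  ]
85 116 [ -43.3 -111.2   85.3   -3.3 -108.9   90.7   18.6 -100.4   94.7]
95 356 [ -43.  -111.    95.6  -38.1  -97.1   98.   -17.7  -69.1  100.7]
105 0 
115 0 
125 0 
133 0
```

View pics/w11.png

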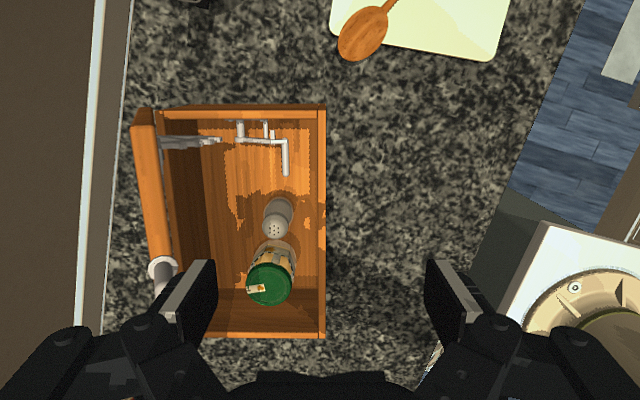

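The catch now lies over to the front, with its bar at (285,155): x≈-45, z≈94 in the box, which matches the 1.45 stop. Jars are standing. Next I'll pinch the pull bar.

Request:
{"api": "step_arm", "payload": {"motion": [1,-33,-31.6,0,0,1,-33,-31.6,0,0,1,-34,-31.6,0,0,1,0,0,0,0,1,0,0,20,0,1,0,0,20,0,1,0,0,20,0,1,0,0,0,0]}}

```text
t: 17.25
tcp_pos: [0.5966, -0.0797, 0.31]
ee_rot: [0.002, 0.793, -0.61, -0.003]
ft_force: [-0.4, -0.4, -0.4]
finger_gap: 1.001
finger_force: 0.0
```

```bash
python3 st.py
```

```text
17.25 tcp box mm [  7.0943   1.059  310.0004] F [-0.4562 -0.3321 -0.4167] T [-0.0401 -0.0032  0.0079] gap 1.0013155943350622 [ 0.1893  0.3244 -0.1496  1.2794  0.047   1.5484 -2.8364] [ 0.0018  0.7926 -0.6098 -0.0031]
```

Request:
{"api": "step_arm", "payload": {"motion": [1,0,-3,-9,0,0,0,0,0,0,0,0,0,0,0,0,0,0,0,0,0,0,0,0,0,0,0,0,0,0,0,0,0,0,0], "newtons": 30}}

```text
t: 17.95
tcp_pos: [0.6007, -0.0793, 0.3237]
ee_rot: [0.0, 0.792, -0.61, -0.0]
ft_force: [-2.7, -0.1, 1.6]
finger_gap: 0.124
finger_force: 29.4
```

```bash
python3 st.py; python3 - <<'E'
import numpy as np
th=np.linspace(1.135,0,29); x=-228*np.cos(th)+8*np.sin(th); z=228*np.sin(th)+8*np.cos(th)
for a in range(4): print([f"{-dx:.1f},{-dz:.1f}" for dx,dz in zip(np.diff(x)[a*7:a*7+7],np.diff(z)[a*7:a*7+7])], th[a*7+7])
E
```

```text
17.95 tcp box mm [ 11.105    0.3682 323.6691] F [-2.588   0.6055  1.6428] T [0.0936 0.598  0.0038] gap 0.12385075395431346 [ 0.1862  0.3274 -0.1492  1.2458  0.0479  1.5724 -2.8381] [ 0.0002  0.7924 -0.61   -0.0002]
['8.4,3.8', '8.3,4.1', '8.1,4.5', '7.9,4.8', '7.7,5.1', '7.5,5.4', '7.3,5.7'] 0.8512500000000001
['7.0,6.0', '6.8,6.3', '6.5,6.5', '6.3,6.8', '6.0,7.0', '5.7,7.3', '5.4,7.5'] 0.5675
['5.1,7.7', '4.8,7.9', '4.4,8.1', '4.1,8.3', '3.8,8.4', '3.4,8.6', '3.1,8.7'] 0.28374999999999995
['2.7,8.8', '2.4,8.9', '2.0,9.0', '1.6,9.1', '1.3,9.2', '0.9,9.2', '0.5,9.2'] 0.0
```

Request:
{"api": "step_arm", "payload": {"motion": [0,0,8.4,3.8,0,0,0,8.3,4.1,0,0,0,8.1,4.5,0,0,0,7.9,4.8,0,0,0,7.7,5.1,0,0,0,7.5,5.4,0,0,0,7.3,5.7,0]}}

```text
t: 18.65
tcp_pos: [0.5475, -0.0935, 0.29]
ee_rot: [-0.0, 0.792, -0.61, 0.0]
ft_force: [4.0, 0.8, 1.6]
finger_gap: 0.127
finger_force: 29.9
```

```bash
python3 st.py
```

```text
18.65 tcp box mm [-43.866    0.0381 289.9501] F [ 4.0289 -0.2192  1.6326] T [-0.2239 -0.9432  0.0489] gap 0.12661118425349702 [ 0.2315  0.2167 -0.145   1.4585  0.0311  1.4675 -2.7961] [-0.0004  0.7924 -0.61    0.0005]
```

Forces are small (about 4 N), so I'll carry on.

Request:
{"api": "step_arm", "payload": {"motion": [0,0,7,6,0,0,0,6.8,6.3,0,0,0,6.5,6.5,0,0,0,6.3,6.8,0,0,0,6,7,0,0,0,5.7,7.3,0,0,0,5.4,7.5,0]}}

```text
t: 19.35
tcp_pos: [0.5051, -0.1048, 0.2421]
ee_rot: [-0.0, 0.792, -0.61, 0.0]
ft_force: [3.7, -1.5, 1.4]
finger_gap: 0.123
finger_force: 29.6
```

Request:
{"api": "step_arm", "payload": {"motion": [0,0,5.1,7.7,0,0,0,4.8,7.9,0,0,0,4.4,8.1,0,0,0,4.1,8.3,0,0,0,3.8,8.4,0,0,0,3.4,8.6,0,0,0,3.1,8.7,0]}}

```text
t: 20.05
tcp_pos: [0.4776, -0.112, 0.1844]
ee_rot: [-0.0, 0.792, -0.61, 0.0]
ft_force: [4.9, -2.0, 1.2]
finger_gap: 0.127
finger_force: 29.3
```

```bash
python3 st.py
```

```text
20.05 tcp box mm [-116.2351   -0.2007  184.4036] F [ 4.1979 -3.1433  1.2022] T [-0.648  -1.2895 -0.0021] gap 0.12691746437024076 [ 0.2851  0.1299 -0.1305  1.7953  0.0179  1.2171 -2.7334] [-0.0001  0.7924 -0.61    0.0002]
```

Request:
{"api": "step_arm", "payload": {"motion": [0,0,2.7,8.8,0,0,0,2.4,8.9,0,0,0,2,9,0,0,0,1.6,9.1,0,0,0,1.3,8,0,0,0,0.9,6,0,0,0,0.5,4,0,0,0,0,2,0]}}

```text
t: 20.85
tcp_pos: [0.4676, -0.1146, 0.1291]
ee_rot: [-0.001, 0.793, -0.61, 0.001]
ft_force: [7.3, -1.8, 1.7]
finger_gap: 0.121
finger_force: 29.3
```

```bash
python3 st.py
```

```text
20.85 tcp box mm [-126.504    -0.2623  129.0849] F [ 6.5695 -3.5874  1.7049] T [-0.6812 -1.529   0.0403] gap 0.12092267299875825 [ 0.2916  0.1608 -0.1285  1.891   0.0227  1.089  -2.7282] [-0.0007  0.7925 -0.6098  0.0009]
```

Request:
{"api": "step_arm", "payload": {"motion": [0,0,0,2,0,0,0,0,2,0,0,0,0,2,0,0,0,0,2,0,0,0,0,0,0]}}

```text
t: 21.35
tcp_pos: [0.4676, -0.1148, 0.1243]
ee_rot: [-0.001, 0.792, -0.61, 0.001]
ft_force: [-8.1, 1.3, 32.2]
finger_gap: 0.125
finger_force: 32.5
```

Request:
{"api": "step_arm", "payload": {"motion": [0,0,0,2,0,0,0,0,1,0,0,0,0,0,0]}}

```text
t: 21.65
tcp_pos: [0.4678, -0.1153, 0.1224]
ee_rot: [-0.001, 0.792, -0.61, 0.002]
ft_force: [-11.1, 1.3, 40.3]
finger_gap: 0.126
finger_force: 34.6
```

```bash
python3 st.py
```

```text
21.65 tcp box mm [-126.5218   -0.9621  122.3628] F [-10.3692   4.0444  40.3242] T [ 0.6528  2.3476 -0.015 ] gap 0.1257933713667692 [ 0.2914  0.1672 -0.1281  1.8999  0.0251  1.0717 -2.7299] [-0.0007  0.7924 -0.6101  0.002 ]
```

Request:
{"api": "step_arm", "payload": {"motion": [0,0,0,-3,0,0,0,0,-3,0,0.3,0,0,0,0,0.3,0,0,0,0,0.3,0,0,0,0,0.3,0,0,0,0]}}

```text
t: 22.25
tcp_pos: [0.4659, -0.1145, 0.1236]
ee_rot: [0.0, 0.792, -0.61, -0.001]
ft_force: [0.5, -0.0, -0.2]
finger_gap: 0.299
finger_force: 0.0
```

```bash
python3 st.py
```

```text
22.25 tcp box mm [-128.1392    0.2657  123.614 ] F [ 0.52   -0.1823 -0.2464] T [ 0.0554  0.0235 -0.053 ] gap 0.2994133915520206 [ 0.2914  0.1661 -0.1283  1.8981  0.0237  1.0805 -2.729 ] [ 0.0003  0.7925 -0.6099 -0.0008]
```

Request:
{"api": "step_arm", "payload": {"motion": [0.3,0,0,-10,0,0.3,0,0,-20,0,0.3,0,0,-35,0,0.3,0,0,-45,0,0.3,0,0,-45,0,0.3,0,0,-45,0,0.3,0,0,0,0,0.3,0,0,0,0]}}

```text
t: 23.05
tcp_pos: [0.467, -0.1148, 0.3259]
ee_rot: [-0.001, 0.792, -0.61, 0.001]
ft_force: [-0.1, -0.1, -0.4]
finger_gap: 0.299
finger_force: 0.0
```

```bash
python3 look.py w12; python3 - <<'E'
from h import *
from rig import cams
B=np.load("w12.npz")["B"].reshape(-1,3)*1000
np.set_printoptions(precision=4,suppress=True)
g=(B[:,0]>-85)&(B[:,0]<95)&(abs(B[:,1])<140)&(B[:,2]>100)&(B[:,2]<200); q=B[g]
A=np.c_[q[:,:2],np.ones(len(q))]; print(len(q),"lid plane",np.linalg.lstsq(A,q[:,2],rcond=None)[0], np.percentile(q[:,2],[2,50,98]))
b=B[(B[:,0]>-140)&(B[:,0]<-115)&(abs(B[:,1])<45)&(B[:,2]>100)]; print("bar top",len(b),np.percentile(b[:,2],95) if len(b) else 0)
a,d=cams.get_image("side"); t,dt=cams.get_image("top")
W=cloud(cams.camera_model("top"),dt); c0=cloud(cams.camera_model("top"),np.load("top0.npy"))
C=np.array([.590,-.0825,0]); c,k=np.cos(np.radians(14.6)),np.sin(np.radians(14.6)); M=np.array([[c,-k,0],[k,c,0],[0,0,1]])
P=((W-C)@M).reshape(-1,3)*1000; g=(P[:,0]>-70)&(P[:,0]<90)&(abs(P[:,1])<130)&(P[:,2]>100)&(P[:,2]<200); q=P[g]
print("top cam plane",len(q),np.linalg.lstsq(np.c_[q[:,:2],np.ones(len(q))],q[:,2],rcond=None)[0])
cv2.imwrite("pics/fin.png",np.vstack([a,t])[:,:,::-1][:, :][::1])
cv2.imwrite("pics/fin.png",cv2.resize(np.hstack([a[100:400,200:600],t[100:400,150:550]])[:,:,::-1],(800,300)))
E
```

```text
23.05 [ 0.467  -0.1148  0.3259] [-0.0007  0.7924 -0.61    0.0013] [ 0.2918  0.0444 -0.1217  1.5736  0.0054  1.5209 -2.7129] [-0.1095 -0.0775 -0.3584] 0.29915167645418095
tool axes [[ 0.2559 -0.9667  0.0013]
 [-0.9667 -0.2559 -0.0027]
 [ 0.003  -0.0005 -1.    ]] tcp in box [-0.1271 -0.0003  0.3259]
55005 lid plane [ -0.0043  -0.0004 141.2857] [139.5794 141.2515 143.1044]
bar top 5136 411.64224723698123
top cam plane 1847 [ -0.0058   0.0015 142.3193]
```

View pics/fin.png

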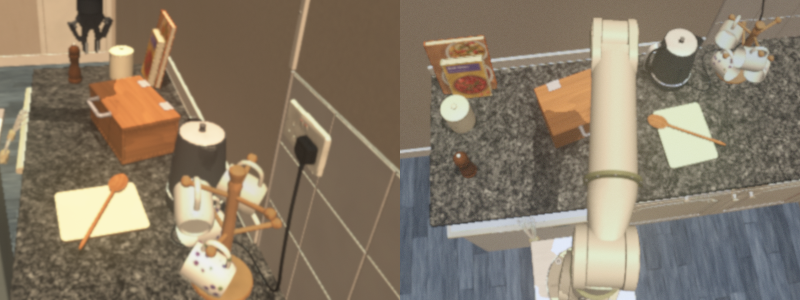

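The lid is level and shut: its plane slope is 0.004 rad and its top is at about 140 mm. The surrounding things haven't moved, and the gripper is clear.

```bash
python3 -c "
from rig import env
print(env.job_done())"
```

```text
the job is handed in; nothing more can be done
None
```

The catch is flipped right over to the front, the lid was lowered and is fully shut, the gripper has let go and stands clear, and I've handed the job in at about 23 s of the 61 s allowed.

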